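# Brake the jar mill and open its guard gate

### The job

The jar in the small bench mill is still turning: press the brake paddle beside the guard fully down until it clicks and stays down, so that the jar stands still before the guard is opened. Then squeeze the green-tabbed short catch against its steel plate, so that the gate springs out onto the long catch, and squeeze the red-tabbed long catch the same way, so that the gate springs ajar. Take the gate by its upright black grip, swing it past its click and on until it is wide open, well beyond square to the front, and finish holding it there by the grip, because it springs back when let go; leave the brake on and the other things on the bench where they are.

Things in the scene. Friction and masses are not known exactly. Their poses are not given: they have to be found in the camera images.
- mill: Bench jar mill, fixed: white base 170 (x) x 297 (y) x 36 high; on it a clear guard box in a yellow frame, its roof at z = 148; the brake is left of it. Origin on the bench under the guard; x points from the mill's front to its back, y to its left as seen from the front, z up. All (x, y, z) in these texts are mm in this frame. The guard's front wall is the gate.
- jar (a joint): Turning angle of the white jar with blue stripes behind the gate (rad). It grows by 1.5 rad/s at first, slowing to about half of that in 40 s, and stands still when the brake is on.
- paddle_tread (a point): Centre of the top of the brake paddle's black rubber tread, 46 (x) x 50 (y), at (-105, 172, 111) when up. It goes straight down 27 mm to its stop, with 2 N at first and about 12 N over the click (a third of the way), less beyond. The gate's grip stands 107 mm to its right, up to z = 192: turn a wide gripper body lengthwise to x.
- brake_paddle (a joint): Angle of the brake paddle (rad): 0 up, 0.17 at its stop. It springs up again when it has not been pressed past the click; pressed to the stop and let go it stays latched at about 0.15, with the brake on.
- gate (a joint): Gate angle (rad): 0 shut, growing as its free left end swings out to the front and round to the right; stop 1.90. About 0.01 on the short catch, 0.24 on the long one; both released, its sprung hinge takes it to 0.8 and pulls it back there from beyond, 0.35 N m per rad. The click lies at 0.92 to 1.35 (up to 0.45 N m, 3 to 4 N at the grip); let go beyond it, the gate falls back to about 1.3.
- gate_hinge (a point): Point on the gate's hinge axis at the height of the gate's top edge, (-82, -75, 142).
- gate_grip_mid (a point): Middle of the upright round black grip on the gate's top edge, 16 dia, 50 high (z = 142 to 192), 140 from the hinge axis. This point is its middle, at z = 170. At gate angle a it stands at (-82 - 140 sin a, -75 + 140 cos a): shut (-82, 65). Free on all sides once the gate is ajar; it may turn between the fingers.
- short_catch (a joint): Angle of the short catch (rad): 0 hooked over the gate's top edge, 0.36 fully squeezed. It clears the gate at about 0.26; it springs back when let go.
- short_catch_tab: Green tab of the short catch: plate 22 wide (y), 7 thick, 48 high from the catch's pivot at (-50, 25, 160), its origin. At rest it leans 0.36 rad to the front, the front of its top edge at x = -70; fully squeezed it stands upright, 17 mm further back. Needs 5 to 9 N at its top edge, which is at z = 205 to 208.
- short_catch_tab_pad (a point): Front of the green tab near its top, (-67, 25, 196) at rest.
- short_catch_plate: Fixed upright steel plate behind the green tab, 7 thick, 22 wide, top at z = 210; origin at the foot of its back face, (-22, 25, 148). One finger goes behind it, the other in front of the tab, from above, tips down to z = 165 to 185: 49 over both at rest, 32 fully squeezed (x = -54 to -22, middle -38). Nothing behind it above the roof.
- long_catch (a joint): Angle of the long catch (rad), as for the short catch; it clears the gate at about 0.2. Its hook stands 12 mm further out, so squeezing it does nothing before the short catch has let the gate out to it.
- long_catch_tab: Red tab of the long catch, like the green one, with its origin at (-50, -25, 160).
- long_catch_tab_pad (a point): Front of the red tab near its top, (-67, -25, 196) at rest.
- long_catch_plate: Fixed steel plate behind the red tab, like the green tab's, origin (-22, -25, 148).
- powder_bottle: Bystander, to be left alone: white bottle with a dark wrap, 63 dia x 196 mm, origin at the centre of its underside.
- small_beaker: Bystander, to be left alone: small glass beaker, 61 dia x 78 mm, origin at the centre of its underside.
- crucible_1: Bystander, to be left alone: white porcelain crucible, 45 dia x 35 mm, origin at the centre of its underside.
- crucible_2: Bystander, to be left alone: second white porcelain crucible, 45 dia x 35 mm, origin at the centre of its underside.
- mortar: Bystander, to be left alone: white porcelain mortar, 78 dia x 42 mm, origin at the centre of its underside.
- stopper_1: Bystander, to be left alone: dark red rubber stopper, 33 dia x 27 mm, origin at the centre of its underside.
- screwdriver: Bystander, to be left alone: screwdriver with a red handle lying flat, 177 mm long, 26 thick, origin at the centre of its underside.
- guard_gate: The gate: clear panel in a yellow frame, 153 long, 10 thick, top edge at z = 142, with the black grip on it. Origin on the hinge axis at (-82, -75, 38); its y axis runs from the hinge along the gate, so that it is the mill's y when shut, and turns with the gate.

How it is judged:
By the outcome, as a careful person would: the job done as asked, in the order asked, and still so for the second after the job is handed in, while the arm keeps its last pose, push and grip.
It also fails if it takes over 61 s, if anything falls off the work surface, if the arm or the gripper's body presses on something with over 40 N, if the wrist force passes 120 N, or if a joint passes its speed limit or range.

### The arm

A 6-joint arm with a two-finger parallel gripper is mounted at the origin on a cart in front of the work surface, level with it; the furniture and walls round the work are solid. World frame = base frame: x ahead of the robot, y to its left, z up, the work surface at z = 0. Lengths are in m, angles in rad, forces in N, time in s.
With the tool pointing down it reaches from about 0.25 to 0.775 m from the base axis. Payload 4 kg.
Tool frame: the origin (TCP) lies midway between the tips of the shut fingers; the grasp point (between the pads) lies 19 mm behind it; z points along the fingers, y is the line along which they close (so a half turn about z gives the same grasp; the last joint's range is limited). The gripper opens to 94 mm and grips with 3 to 60 N. Pads are 16 mm wide; open, the fingers measure 119 mm over their backs; the gripper's body (75 mm by 177 mm) begins 78 mm behind the grasp point.
Start: joints at [1.063, 0.087, 1.371, -0, 1.684, -0.103], TCP at [0.217, 0.506, 0.178] pointing down, gripper open.
Joint ranges: [-3.1, 3.1], [-0.76, 2.03], [0.27, 2.55], [-1.08, 4.22], [0.17, 2.65], [-2.57, 2.57]. Speed limits (rad/s): [2.79, 2.79, 3.14, 3.14, 3.14, 3.14].

### API

Orientations are given as a 3x3 rotation matrix whose columns are the frame's x, y, z axes.
In Python, from cell import readout, imaging, bot gives the robot as it stands.
- The arm moves only by the tool servo_tool, never from a script. Its arguments are lists of equal length, an entry for each row: "dp": the shift along the tool's x, y, z normalised to -1 to 1, where 1 is 12 cm, a list of three; "dr": the turn, a rotation vector about the tool's x, y, z normalised to -1 to 1, where 1 is 60 degrees, a list of three; "grip": the gripper command: -1 is shut, 1 is fully open, values between are in proportion. A call has 1 to 8 rows; each row is the pose to reach, as a shift and turn from the pose commanded when the call began, along the tool's axes at that moment; what a row does not reach only later rows make up. A row lasts 1/10 s, in which the tool goes at most 50 mm and 8.59 degrees, less where a joint would pass 70% of its speed; a pose out of reach is approached as far as the arm can. A call with a number of a shift or a turn outside -1 to 1 is refused whole. A call with a gripper value outside its range is refused whole. The fingers move at their own pace and stop on an object; "newtons" is the grip in N (left out, the last holds). Time passes only in rows, so rows that repeat a pose let the fingers close. It gives the time, the measured TCP pose, the force, the opening and the grip force at its end, in the units of the state.
- readout.get_obs(): the state, without advancing time (a new reading comes with each control period).
- imaging.capture(name): name is "scene" or "top" or "wrist"; returns the picture (400x640x3 uint8, blue, green, red); there is no depth.
- imaging.calibration(name): a dict with "fx", "fy", "cx", "cy" (pixels), "dist_coeffs" ([k1, k2, p1, p2, k3] as OpenCV has them; the pictures are not rectified), "cam_to_world" (4x4, takes a point from camera to world coordinates). Camera axes: x right, y down, z forward; pixel columns grow to the right and rows downward; lengths in m; the calibration is good to about 2 mm. A picture is of the moment at which its call begins: read the wrist's pose just before it. calibration takes no time and is no camera call; for the wrist camera it gives the pose at the moment of the call.
- bot.job_done(): hands the job in; it is judged then, once.
The state is a dict: "clock": time; "joint_positions": joint angles; "qd": joint speeds; "effort": joint torques, N m; "tcp_pos": TCP position; "eef_rot": TCP orientation; "ft_force": force on the tool from outside, world axes, zero at the start; "wrist_torque": the same for the moment, N m; "opening": finger opening in m; "grip_force": force on a finger pad.
Only numpy, scipy, OpenCV 4.12 (cv2) and the standard library are available. Lean on these libraries where they do the work, as an engineer would, in place of code of your own. Each camera call takes 0.05 s, during which the arm holds its last target. There are 200 camera calls.

## Working session

There is one attempt and no reset: what is moved stays moved. The work goes in short steps, Python scripts to look and compute and a tool call to move; the robot and the scene stay as the last step left them, time stands still between calls to the robot, and variables do not carry over. Pictures are saved under pics/ and viewed, at most 10 in all, crops included, and the job is handed in when it is done.

Besides the shell and the picture viewer there is one more tool, called in YAML: its name, and indented under it one key for each argument. servo_tool: Moves the arm, as the interface text tells. Scaled input: -1 to 1 covers 12 cm each way for a shift and 60 degrees each way for a turn. Its arguments: {"type":"object","properties":{"dp":{"type":"array","items":{"type":"array","items":{"type":"number","minimum":-1,"maximum":1}}},"dr":{"type":"array","items":{"type":"array","items":{"type":"number","minimum":-1,"maximum":1}}},"grip":{"type":"array","items":{"type":"number"}},"newtons":{"type":"number"}},"required":["dp","dr","grip"]}

```bash
mkdir -p pics; python3 - <<'E'
from cell import readout, imaging, bot
import cv2, numpy as np
o=readout.get_obs(); print(o['clock'],o['tcp_pos'],o['eef_rot'],o['opening'])
for n in("scene","top"):
    im=imaging.capture(n); cv2.imwrite(f"pics/{n}0.png",im)
    c=imaging.calibration(n); print(n,c['fx'],c['fy'],c['cx'],c['cy'],c['dist_coeffs'],np.round(c['cam_to_world'],3).tolist())
E
```

```text
0.0 [0.21632724 0.50501473 0.17671927] [[-9.19180679e-01  3.93834742e-01 -1.03652850e-03]
 [ 3.93836059e-01  9.19178674e-01 -1.92954474e-03]
 [ 1.92833134e-04 -2.18182254e-03 -9.99997601e-01]] 0.09424014907365778
scene 377.47698304235934 377.47698304235934 317.0902796411827 198.42116987790945 [-0.04526363  0.          0.          0.          0.        ] [[0.78, -0.309, 0.545, -0.07], [-0.626, -0.381, 0.68, -0.834], [-0.003, -0.871, -0.491, 0.71], [0.0, 0.0, 0.0, 1.0]]
top 439.3984832799519 439.3984832799519 321.2510250569995 195.4325515978541 [-0.06676902  0.          0.          0.          0.        ] [[-0.023, -0.997, 0.069, 0.459], [-1.0, 0.025, 0.019, -0.068], [-0.021, -0.069, -0.997, 1.528], [0.0, 0.0, 0.0, 1.0]]
```

View pics/scene0.png

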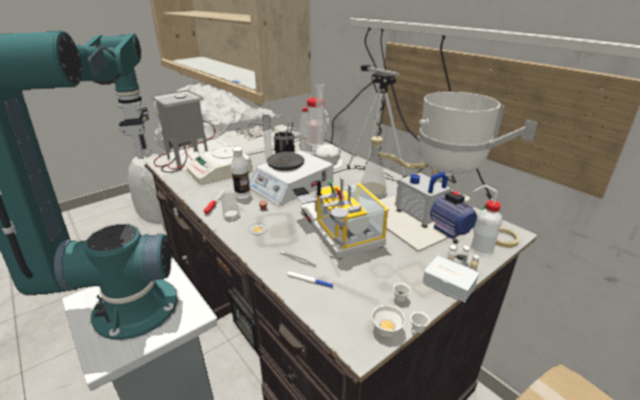

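View pics/top0.png

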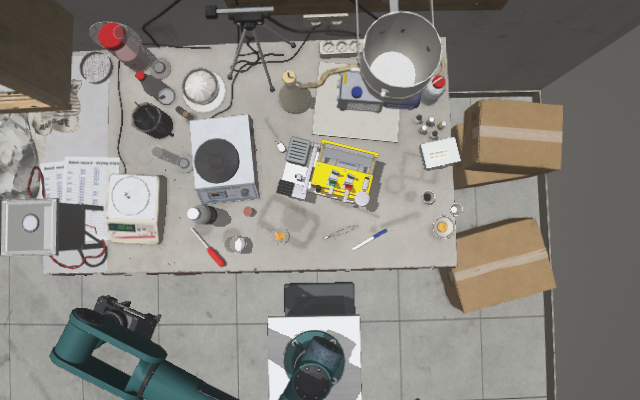

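The scene picture shows the mill at about (345,215). In the top picture it's at about (335,172), with its front facing the robot. I'll zoom in on both.

```bash
python3 - <<'E'
import cv2, numpy as np
t=cv2.imread("pics/top0.png")[125:220,265:395]; s=cv2.imread("pics/scene0.png")[170:260,295:395]
a=cv2.resize(t,None,fx=6,fy=6,interpolation=cv2.INTER_CUBIC)
b=cv2.resize(s,None,fx=6,fy=6,interpolation=cv2.INTER_CUBIC)
cv2.imwrite("pics/t1.png",a);cv2.imwrite("pics/s1.png",b)
E
```

```text
(no output)
```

View pics/t1.png

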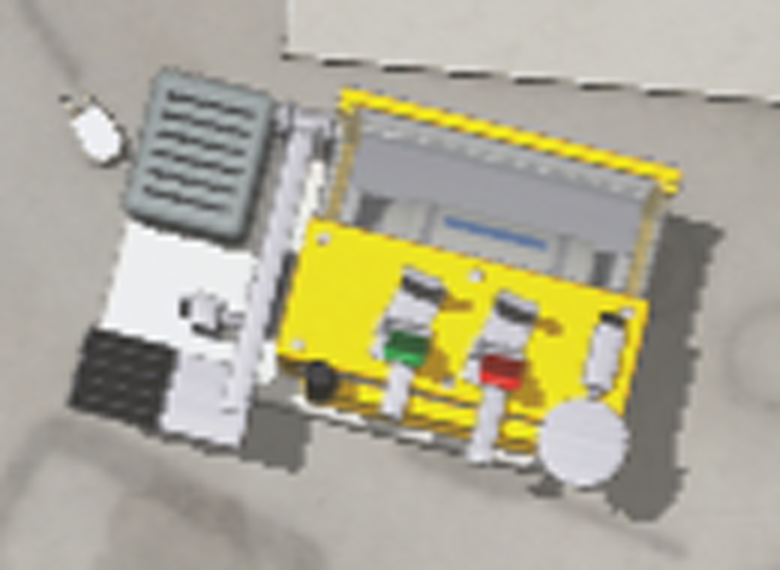

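View pics/s1.png

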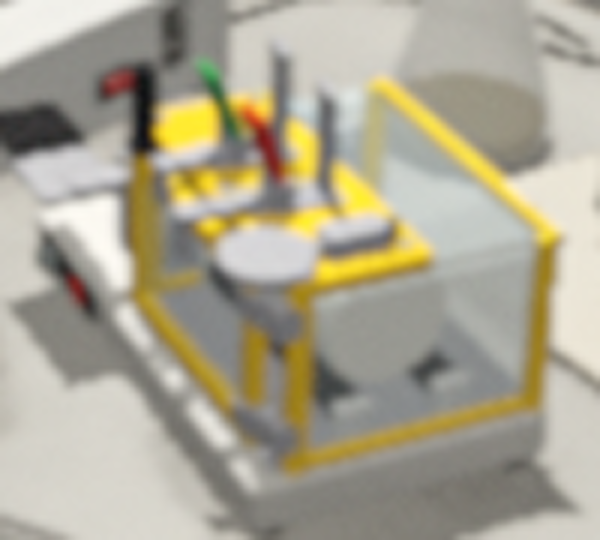

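The top crop shows the tread at (126,378), the grip top at (320,380), the green tab at (405,345), the red tab at (502,370) and the plate tops at (423,280) and (516,303). In the scene crop the grip top is at (145,70), the green and red tab tops at (208,65) and (250,110), and the plate tops at (280,45) and (326,90). Next I'll fit the mill pose to these points.

```bash
cat >h.py <<'E'
import cv2, numpy as np
from cell import readout, imaging, bot
from scipy.optimize import least_squares
from scipy.spatial.transform import Rotation as R
def proj(c,P):
    T=np.linalg.inv(np.array(c['cam_to_world']))
    K=np.array([[c['fx'],0,c['cx']],[0,c['fy'],c['cy']],[0,0,1.]])
    return cv2.projectPoints(np.array(P,float),cv2.Rodrigues(T[:3,:3])[0],T[:3,3],K,np.array(c['dist_coeffs']))[0][:,0]
def m2w(p,P):
    P=np.atleast_2d(np.array(P,float))/1000; c,s=np.cos(p[2]),np.sin(p[2])
    return np.c_[p[0]+c*P[:,0]-s*P[:,1],p[1]+s*P[:,0]+c*P[:,1],P[:,2]]
def fit(sets,p0):
    f=lambda p:np.concatenate([(proj(c,m2w(p,P))-np.array(u)).ravel() for c,P,u in sets])
    r=least_squares(f,p0,loss='soft_l1'); return r.x,f(r.x).reshape(-1,2)
E
python3 - <<'E'
from h import *
P=[(-105,172,111),(-82,65,190),(-67,25,196),(-67,-25,196),(-25.5,25,210),(-25.5,-25,210)]
ut=np.array([(126,378),(320,378),(405,347),(502,370),(423,280),(516,303)])/6-.4+[265,125]
Ps=[(-82,65,192),(-68,25,207),(-68,-25,207),(-25.5,25,210),(-25.5,-25,210)]
us=np.array([(145,70),(206,65),(248,108),(280,45),(326,90)])/6-.4+[295,170]
ct,cs=imaging.calibration("top"),imaging.calibration("scene")
for S in([(ct,P,ut)],[(cs,Ps,us)],[(ct,P,ut),(cs,Ps,us)]):
    p,e=fit(S,[.5,-.1,0]); print(p.round(4),np.round(e,1).tolist())
for n,q in dict(tread=(-105,172,111),gripshut=(-82,65,170),green=(-38,25,180),red=(-38,-25,180),hinge=(-82,-75,142)).items(): print(n,m2w(p,q).round(4))
for a in(.8,1.3,1.7,1.8): print(a,m2w(p,(-82-140*np.sin(a),-75+140*np.cos(a),170)).round(3))
# neighbours: bottle, beaker, stopper
E
```

```text
[ 0.6437 -0.117  -0.2521] [[-0.5, 0.4], [0.2, -1.3], [-0.1, 1.8], [-0.2, 1.7], [0.0, -0.8], [0.7, -0.9]]
[ 0.6399 -0.1175 -0.2662] [[-0.0, -0.7], [-0.4, 0.3], [0.0, 0.4], [0.1, 0.2], [0.3, -0.3]]
[ 0.6415 -0.117  -0.2617] [[-0.7, 0.5], [0.0, -0.8], [-0.3, 2.4], [-0.4, 2.4], [-0.0, -0.1], [0.6, -0.1], [0.3, -0.8], [-0.1, 0.2], [0.4, 0.2], [0.4, -0.0], [0.6, -0.5]]
tread [[0.5846 0.0763 0.111 ]]
gripshut [[ 0.5791 -0.033   0.17  ]]
green [[ 0.6113 -0.083   0.18  ]]
red [[ 0.5983 -0.1313  0.18  ]]
hinge [[ 0.5429 -0.1682  0.142 ]]
0.8 [[ 0.471 -0.048  0.17 ]]
1.3 [[ 0.422 -0.097  0.17 ]]
1.7 [[ 0.404 -0.15   0.17 ]]
1.8 [[ 0.403 -0.164  0.17 ]]
```

Both views agree within a few mm: the mill is at about (0.641, -0.117) with yaw -15°. I'll raise the arm first, because the bottle stands on the straight path, then travel with the fingers shut.

servo_tool:
  dp:
    - [0, 0, -1]
    - [0, 0, -1]
    - [0, 0, -1]
    - [-1, -0.5, -1]
    - [-1, -0.5, -1]
    - [-1, -0.5, -1]
    - [-1, -0.5, -1]
    - [-1, -0.5, -1]
  dr:
    - [0, 0, 0.15]
    - [0, 0, 0.3]
    - [0, 0, 0.45]
    - [0, 0, 0.6]
    - [0, 0, 0.75]
    - [0, 0, 0.9]
    - [0, 0, 1]
    - [0, 0, 1]
  grip: [-1, -1, -1, -1, -1, -1, -1, -1]
  newtons: 30

```text
clock: 0.9
tcp_pos: [0.3039, 0.4023, 0.2975]
eef_rot: [[-0.117, 0.993, -0.001], [0.993, 0.117, -0.0], [-0.0, -0.001, -1.0]]
ft_force: [0.1, -0.8, -0.3]
opening: 0.0332
grip_force: 0.0
```

```bash
cat >>h.py <<'E'
PM=[0.6415,-0.117,-0.2617]
def go(q,p=PM,yaw=None):
    "dp/dr (normalised) from the present pose to mill point q mm (TCP), tool y along mill x"
    o=readout.get_obs(); Rm=np.array(o['eef_rot']); t=np.array(o['tcp_pos'])
    a=p[2] if yaw is None else yaw
    Rt=np.c_[[np.sin(a),-np.cos(a),0],[np.cos(a),np.sin(a),0],[0,0,-1]]
    w=m2w(p,q)[0]
    best=None
    for s in(1,-1):
        Rs=Rt*np.array([s,s,1]); rv=R.from_matrix(Rm.T@Rs).as_rotvec()
        if best is None or np.linalg.norm(rv)<np.linalg.norm(best): best=rv
    inv=np.array([np.cos(p[2])*(t[0]-p[0])+np.sin(p[2])*(t[1]-p[1]),-np.sin(p[2])*(t[0]-p[0])+np.cos(p[2])*(t[1]-p[1]),t[2]])*1000
    print('clk',round(o['clock'],2),'tcp',t.round(4),'mill',inv.round(1),'F',np.round(o['ft_force'],1),'open',round(o['opening'],4),'gf',round(o['grip_force'],1),'q6',np.round(o['joint_positions'],2))
    print('dp',(Rm.T@(w-t)/.12).round(3),'dr',(best/np.deg2rad(60)).round(3))
E
python3 -c "
from h import *
go((-105,172,190))"
```

```text
Traceback (most recent call last):
  File "h.py", line 24, in go
    Rs=Rt*np.array([s,s,1]); rv=R.from_matrix(Rm.T@Rs).as_rotvec()
                                ~~~~~~~~~~~~~^^^^^^^^^
  File "scipy/spatial/transform/_rotation.pyx", line 1143, in scipy.spatial.transform._rotation.Rotation.from_matrix
ValueError: Non-positive determinant (left-handed or null coordinate frame) in rotation matrix 0: [[-9.29179519e-01 -3.69628661e-01  2.74261698e-04]
 [-3.69628446e-01  9.29179439e-01  6.17901972e-04]
 [ 4.83232609e-04 -4.72766932e-04  9.99999771e-01]].
```

```bash
sed -i 's/\[\[np.sin(a),-np.cos(a),0\]/[[-np.sin(a),np.cos(a),0]/' h.py; python3 -c "
from h import *
go((-105,172,290))"
```

```text
clk 0.9 tcp [0.3039 0.4023 0.2975] mill [-460.5  414.2  297.5] F [ 0.1 -0.8 -0.3] open 0.0332 gf 0.0 q6 [ 0.81 -0.01  1.23  0.    1.92  0.69]
dp [-2.971  2.006  0.062] dr [-0.001  0.     0.362]
```

servo_tool:
  dp:
    - [-0.4, 0.27, 0]
    - [-0.8, 0.54, 0]
    - [-1, 0.67, 0]
    - [-1, 0.67, 0]
  dr:
    - [0, 0, 0.12]
    - [0, 0, 0.24]
    - [0, 0, 0.36]
    - [0, 0, 0.36]
  grip: [-1, -1, -1, -1]

```text
clock: 1.3
tcp_pos: [0.3997, 0.2905, 0.297]
eef_rot: [[0.259, 0.966, -0.0], [0.966, -0.259, -0.002], [-0.002, 0.0, -1.0]]
ft_force: [-0.4, 0.7, 0.1]
opening: 0.0019
grip_force: 0.0
```

```bash
python3 -c "
from h import *
go((-105,172,290))"
```

```text
clk 1.3 tcp [0.3997 0.2905 0.297 ] mill [-339.   331.1  297. ] F [-0.4  0.7  0.1] open 0.0019 gf 0.0 q6 [ 0.52 -0.03  1.26 -0.    1.92  0.78]
dp [-1.324  1.951  0.061] dr [ 0.     0.002 -0.001]
```

servo_tool:
  dp:
    - [-0.27, 0.4, 0]
    - [-0.5, 0.7, 0]
    - [-0.66, 0.97, 0.03]
    - [-0.66, 0.97, 0.03]
  dr:
    - [0, 0, 0]
    - [0, 0, 0]
    - [0, 0, 0]
    - [0, 0, 0]
  grip: [-1, -1, -1, -1]

```text
clock: 1.7
tcp_pos: [0.4914, 0.1851, 0.2922]
eef_rot: [[0.256, 0.967, -0.003], [0.967, -0.256, -0.002], [-0.002, -0.002, -1.0]]
ft_force: [-0.4, 0.7, 0.0]
opening: 0.0002
grip_force: 0.0
```

servo_tool:
  dp:
    - [-0.25, 0.3, 0]
    - [-0.45, 0.55, 0]
    - [-0.66, 0.7, 0.03]
    - [-0.66, 0.7, 0.03]
  dr:
    - [0, 0, 0]
    - [0, 0, 0]
    - [0, 0, 0]
    - [0, 0, 0]
  grip: [-1, -1, -1, -1]

```text
clock: 2.1
tcp_pos: [0.551, 0.0882, 0.2891]
eef_rot: [[0.255, 0.967, -0.003], [0.967, -0.255, -0.0], [-0.001, -0.003, -1.0]]
ft_force: [0.3, -0.3, 0.1]
opening: 0.0005
grip_force: 0.0
```

```bash
python3 -c "
from h import *
go((-105,172,150))
c=imaging.calibration('wrist'); im=imaging.capture('wrist'); cv2.imwrite('pics/w1.png',im)
import pickle; pickle.dump(c,open('w1.pkl','wb')); print(np.round(c['cam_to_world'],3).tolist())
P=[(-105,172,111),(-82,65,192),(-70,25,207),(-70,-25,207),(-25.5,25,210),(-25.5,-25,210)]
print(proj(c,m2w(PM,P)).round(0).tolist())"
```

```text
clk 2.1 tcp [0.551  0.0882 0.2891] mill [-140.5  174.8  289.1] F [ 0.3 -0.3  0.1] open 0.0005 gf 0.0 q6 [ 0.06  0.11  1.12 -0.    1.91  0.31]
dp [-0.023  0.299  1.158] dr [-0.002  0.001  0.004]
[[0.967, -0.247, -0.062, 0.568], [-0.255, -0.941, -0.224, 0.153], [-0.003, 0.232, -0.973, 0.496], [0.0, 0.0, 0.0, 1.0]]
[[353.0, 178.0], [379.0, 293.0], [391.0, 335.0], [388.0, 374.0], [434.0, 336.0], [429.0, 376.0]]
```

View pics/w1.png

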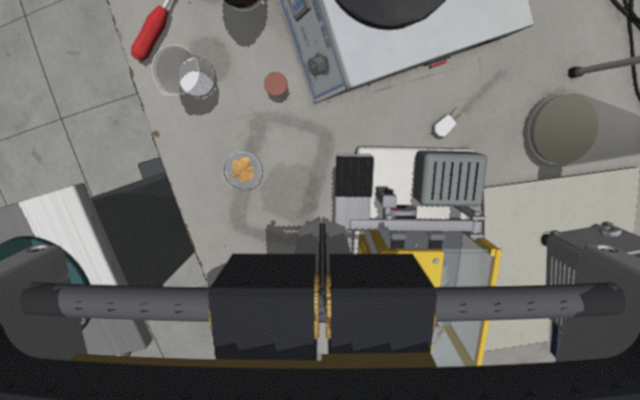

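The tread shows at (354,175) in the wrist picture, and the fit predicted (353,178), so the fit holds to about 3 mm. I'll go down onto it.

servo_tool:
  dp:
    - [0, 0.3, 0.3]
    - [0, 0.3, 0.7]
    - [0, 0.3, 1]
    - [0, 0.3, 1]
    - [0, 0.3, 1]
  dr:
    - [0, 0, 0]
    - [0, 0, 0]
    - [0, 0, 0]
    - [0, 0, 0]
    - [0, 0, 0]
  grip: [-1, -1, -1, -1, -1]

```text
clock: 2.65
tcp_pos: [0.5849, 0.0821, 0.1715]
eef_rot: [[0.252, 0.968, -0.0], [0.968, -0.252, 0.001], [0.001, -0.0, -1.0]]
ft_force: [0.9, 0.4, 0.8]
opening: 0.0004
grip_force: 0.0
```

servo_tool:
  dp:
    - [0, 0, 0.2]
    - [0, 0, 0.4]
    - [0, 0, 0.5]
    - [0, 0, 0.58]
    - [0, 0, 0.64]
    - [0, 0, 0.68]
    - [0, 0, 0.68]
  dr:
    - [0, 0, 0]
    - [0, 0, 0]
    - [0, 0, 0]
    - [0, 0, 0]
    - [0, 0, 0]
    - [0, 0, 0]
    - [0, 0, 0]
  grip: [-1, -1, -1, -1, -1, -1, -1]

```text
clock: 3.35
tcp_pos: [0.5855, 0.0801, 0.0891]
eef_rot: [[0.255, 0.967, -0.0], [0.967, -0.255, 0.0], [0.0, -0.0, -1.0]]
ft_force: [-0.4, -0.0, 0.1]
opening: 0.0005
grip_force: 0.0
```

```bash
python3 -c "
from h import *
go((-105,172,84))"
```

```text
clk 3.35 tcp [0.5855 0.0801 0.0891] mill [-105.1  175.9   89.1] F [-0.4 -0.   0.1] open 0.0005 gf 0.0 q6 [0.04 0.21 1.41 0.   1.52 0.3 ]
dp [-0.032  0.001  0.042] dr [-0.    -0.     0.003]
```

servo_tool:
  dp:
    - [0, 0, 0.03]
    - [0, 0, 0.05]
    - [0, 0, 0.07]
    - [0, 0, 0.07]
  dr:
    - [0, 0, 0]
    - [0, 0, 0]
    - [0, 0, 0]
    - [0, 0, 0]
  grip: [-1, -1, -1, -1]

```text
clock: 3.75
tcp_pos: [0.5854, 0.08, 0.0804]
eef_rot: [[0.255, 0.967, -0.0], [0.967, -0.255, 0.0], [0.0, -0.0, -1.0]]
ft_force: [0.1, 0.2, 1.0]
opening: 0.0005
grip_force: 0.2
```

servo_tool:
  dp:
    - [0, 0, 0.02]
    - [0, 0, 0.04]
    - [0, 0, 0.04]
  dr:
    - [0, 0, 0]
    - [0, 0, 0]
    - [0, 0, 0]
  grip: [-1, -1, -1]

```text
clock: 4.05
tcp_pos: [0.5856, 0.08, 0.0758]
eef_rot: [[0.255, 0.967, 0.0], [0.967, -0.255, 0.0], [0.0, 0.0, -1.0]]
ft_force: [-0.4, 0.2, 2.2]
opening: 0.0006
grip_force: 0.6
```

```bash
python3 -c "
from h import *
go((-105,172,84))
im=imaging.capture('wrist'); cv2.imwrite('pics/w2.png',im)
s=imaging.capture('scene');cv2.imwrite('pics/s2.png',s)
a=cv2.resize(s[165:255,285:400],None,fx=3,fy=3,interpolation=2)
b=np.zeros((300,800,3),np.uint8);b[:270,:345]=a; b[:,350:]=im[80:380,170:620]
cv2.imwrite('pics/m2.png',b)"
```

```text
clk 4.05 tcp [0.5856 0.08   0.0758] mill [-105.   175.9   75.8] F [-0.4  0.2  2.2] open 0.0006 gf 0.6 q6 [0.04 0.22 1.43 0.   1.5  0.3 ]
dp [-0.032 -0.    -0.068] dr [ 0.    -0.     0.003]
```

View pics/m2.png

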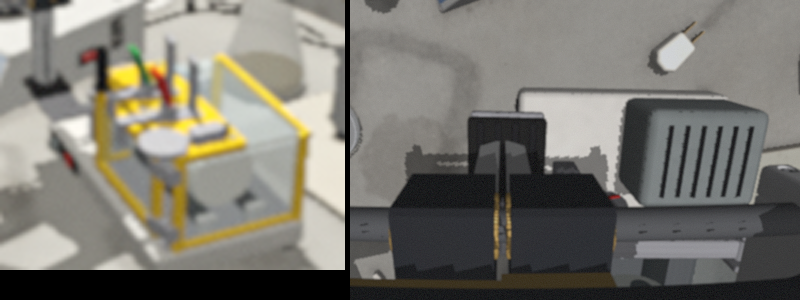

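The wrist crop shows the fingertips on the tread, whose left end runs across full-picture columns 290 to 365 at row about 198. I'll work out the tread height from its apparent width.

```bash
python3 -c "
from h import *
c=imaging.calibration('wrist'); print(c['fx'],np.array(c['cam_to_world'])[:3,3].round(4))
for z in (111,102,95,87,84,76):
  print(z,proj(c,m2w(PM,[(-128,199,z),(-82,199,z),(-105,174,z)])).round(1).tolist())
import cv2
im=cv2.imread('pics/w2.png'); cv2.imwrite('pics/m3.png',cv2.resize(im[170:300,260:460],None,fx=4,fy=4,interpolation=2))
"
```

```text
325.94464408846426 [0.6019 0.1443 0.2833]
111 [[281.2, 199.8], [365.5, 200.0], [323.2, 242.9]]
102 [[283.1, 195.9], [363.5, 196.2], [323.1, 237.3]]
95 [[284.5, 193.2], [362.0, 193.5], [323.1, 233.2]]
87 [[285.9, 190.3], [360.5, 190.6], [323.0, 228.9]]
84 [[286.4, 189.3], [359.9, 189.5], [323.0, 227.4]]
76 [[287.7, 186.7], [358.5, 186.9], [323.0, 223.5]]
```

View pics/m3.png

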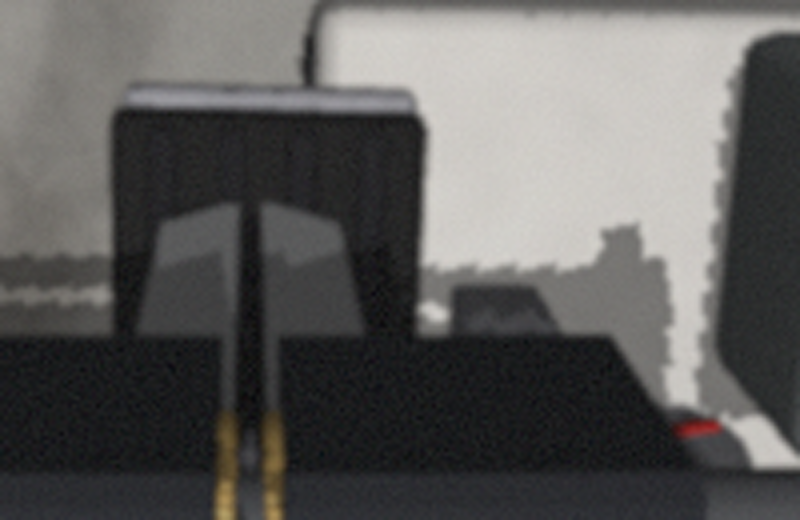

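```bash
python3 -c "
from h import *
import pickle
c=pickle.load(open('w1.pkl','rb')); im=cv2.imread('pics/w1.png')
for z in (111,84): print(proj(c,m2w(PM,[(-128,197,z),(-82,197,z),(-128,147,z),(-82,147,z)])).round(1).tolist())
g=im.mean(2); print(g[165,328:382].astype(int).tolist()); print(g[145:205,345].astype(int).tolist())
g=cv2.imread('pics/w2.png').mean(2); print(g[205,280:375].astype(int).tolist()); print(g[185:205,300].astype(int).tolist())
o=readout.get_obs(); print(o['clock'],o['tcp_pos'],o['ft_force'],o['wrist_torque'],o['effort'])
"
```

```text
[[333.7, 156.8], [372.5, 157.0], [333.2, 197.8], [370.9, 198.0]]
[[333.0, 154.3], [369.3, 154.5], [332.5, 192.9], [368.0, 193.0]]
[133, 138, 141, 146, 145, 144, 137, 112, 71, 36, 37, 37, 41, 43, 42, 41, 32, 37, 43, 37, 35, 40, 46, 44, 46, 40, 39, 38, 41, 39, 45, 42, 41, 34, 36, 40, 35, 34, 36, 42, 43, 39, 39, 39, 62, 121, 174, 205, 211, 211, 208, 210, 209, 209]
[147, 147, 149, 147, 148, 148, 148, 143, 136, 134, 122, 90, 52, 39, 37, 39, 37, 39, 40, 38, 37, 44, 42, 36, 36, 36, 38, 38, 40, 37, 38, 36, 39, 38, 34, 44, 37, 37, 39, 42, 36, 38, 36, 38, 40, 41, 36, 34, 40, 36, 42, 84, 132, 159, 163, 163, 162, 163, 162, 160]
[123, 121, 123, 123, 125, 123, 111, 84, 54, 29, 35, 39, 36, 40, 36, 35, 34, 33, 38, 36, 40, 44, 37, 35, 36, 35, 38, 39, 39, 41, 38, 35, 36, 35, 37, 35, 41, 36, 38, 39, 34, 36, 38, 37, 37, 36, 39, 39, 31, 39, 37, 31, 34, 36, 41, 40, 40, 37, 35, 34, 36, 37, 38, 40, 40, 37, 33, 37, 35, 39, 33, 37, 42, 40, 37, 42, 34, 29, 35, 37, 41, 37, 36, 36, 33, 59, 108, 165, 194, 204, 202, 198, 201, 200, 202]
[137, 137, 137, 140, 134, 116, 109, 126, 143, 152, 149, 120, 66, 30, 30, 31, 32, 27, 40, 41]
4.15 [0.58560536 0.08004287 0.07603664] [-0.92400067 -0.11336944  1.3801518 ] [-0.07115037  0.07739368 -0.02133318] [-2.10179330e-02 -3.78772473e+01 -2.87130368e+01  6.66561979e-02
 -6.40405211e-03  6.61613876e-05]
```

The tip and tread readings disagree by about 20 mm, and the force is only about 2 N, so the brake may not have clicked yet. I'll press on gently and watch the force.

servo_tool:
  dp:
    - [0, 0, 0.02]
    - [0, 0, 0.04]
    - [0, 0, 0.04]
  dr:
    - [0, 0, 0]
    - [0, 0, 0]
    - [0, 0, 0]
  grip: [-1, -1, -1]

```text
clock: 4.45
tcp_pos: [0.5856, 0.0799, 0.0726]
eef_rot: [[0.255, 0.967, 0.001], [0.967, -0.255, -0.0], [0.0, 0.001, -1.0]]
ft_force: [-1.8, 0.4, 6.4]
opening: 0.0005
grip_force: 3.4
```

servo_tool:
  dp:
    - [0, 0, 0.02]
    - [0, 0, 0.04]
    - [0, 0, 0.04]
  dr:
    - [0, 0, 0]
    - [0, 0, 0]
    - [0, 0, 0]
  grip: [-1, -1, -1]

```text
clock: 4.75
tcp_pos: [0.5853, 0.08, 0.0658]
eef_rot: [[0.255, 0.967, -0.0], [0.967, -0.255, 0.0], [-0.0, -0.0, -1.0]]
ft_force: [-0.1, -0.4, 0.8]
opening: 0.0006
grip_force: 0.3
```

servo_tool:
  dp:
    - [0, 0, 0.03]
    - [0, 0, 0.06]
    - [0, 0, 0.06]
  dr:
    - [0, 0, 0]
    - [0, 0, 0]
    - [0, 0, 0]
  grip: [-1, -1, -1]

```text
clock: 5.05
tcp_pos: [0.5857, 0.08, 0.059]
eef_rot: [[0.255, 0.967, 0.0], [0.967, -0.255, 0.0], [0.0, 0.0, -1.0]]
ft_force: [0.1, -1.1, 3.2]
opening: 0.0008
grip_force: 1.5
```

servo_tool:
  dp:
    - [0, 0, 0.02]
    - [0, 0, 0.04]
    - [0, 0, 0.04]
  dr:
    - [0, 0, 0]
    - [0, 0, 0]
    - [0, 0, 0]
  grip: [-1, -1, -1]

```text
clock: 5.35
tcp_pos: [0.5861, 0.08, 0.0555]
eef_rot: [[0.255, 0.967, 0.002], [0.967, -0.255, -0.0], [0.0, 0.002, -1.0]]
ft_force: [-2.0, -0.0, 7.1]
opening: 0.0003
grip_force: 3.5
```

servo_tool:
  dp:
    - [0, 0, 0.03]
    - [0, 0, 0.05]
    - [0, 0, 0.05]
  dr:
    - [0, 0, 0]
    - [0, 0, 0]
    - [0, 0, 0]
  grip: [-1, -1, -1]

```text
clock: 5.65
tcp_pos: [0.5864, 0.0801, 0.0548]
eef_rot: [[0.255, 0.967, 0.004], [0.967, -0.255, -0.0], [0.001, 0.004, -1.0]]
ft_force: [-9.1, -0.5, 23.4]
opening: 0.0004
grip_force: 12.4
```

The stop is reached: 23 N at z = 54.8. That puts the reported z about 29 mm below mill z (84 at the stop). I'll lift off, open the fingers and look.

servo_tool:
  dp:
    - [0, 0, -0.1]
    - [0, 0, -0.5]
    - [0, 0, -0.9]
    - [0, 0, -1]
    - [0, 0, -1]
  dr:
    - [0, 0, 0]
    - [0, 0, 0]
    - [0, 0, 0]
    - [0, 0, 0]
    - [0, 0, 0]
  grip: [-1, -1, -1, -1, -1]

```text
clock: 6.15
tcp_pos: [0.5871, 0.0801, 0.171]
eef_rot: [[0.255, 0.967, 0.006], [0.967, -0.255, 0.0], [0.002, 0.005, -1.0]]
ft_force: [0.2, 0.2, -0.5]
opening: 0.001
grip_force: 0.0
```

servo_tool:
  dp:
    - [0, -0.3, -0.4]
    - [0, -0.3, -0.8]
    - [0, -0.3, -1]
    - [0, -0.3, -1]
    - [0, -0.3, -1]
  dr:
    - [0, 0, 0]
    - [0, 0, 0]
    - [0, 0, 0]
    - [0, 0, 0]
    - [0, 0, 0]
  grip: [1, 1, 1, 1, 1]

```text
clock: 6.65
tcp_pos: [0.5504, 0.0892, 0.2859]
eef_rot: [[0.255, 0.967, -0.003], [0.967, -0.255, -0.0], [-0.001, -0.003, -1.0]]
ft_force: [0.2, -0.6, -0.2]
opening: 0.0368
grip_force: 0.0
```

```bash
python3 -c "
from h import *
go((-38,25,260))
c=imaging.calibration('wrist'); im=imaging.capture('wrist'); cv2.imwrite('pics/w4.png',im)
import pickle; pickle.dump(c,open('w4.pkl','wb'))
P=[(-128,197),(-82,197),(-128,147),(-82,147)]
for z in (111,87): print(z,proj(c,m2w(PM,[q+(z,) for q in P])).round(1).tolist())
P=[(-82,65,192),(-70,25,207),(-70,-25,207),(-25.5,25,210),(-25.5,-25,210)]
print(proj(c,m2w(PM,P)).round(0).tolist())"
```

```text
clk 6.65 tcp [0.5504 0.0892 0.2859] mill [-141.4  175.6  285.9] F [ 0.2 -0.6 -0.2] open 0.0368 gf 0.0 q6 [0.06 0.11 1.13 0.   1.9  0.32]
dp [-1.258  0.857  0.214] dr [-0.003  0.001  0.003]
111 [[334.5, 157.8], [373.7, 158.0], [334.0, 199.1], [372.1, 199.3]]
87 [[333.9, 155.5], [370.8, 155.7], [333.4, 194.6], [369.3, 194.7]]
[[380.0, 295.0], [392.0, 338.0], [389.0, 377.0], [436.0, 339.0], [431.0, 378.0]]
```

View pics/w4.png

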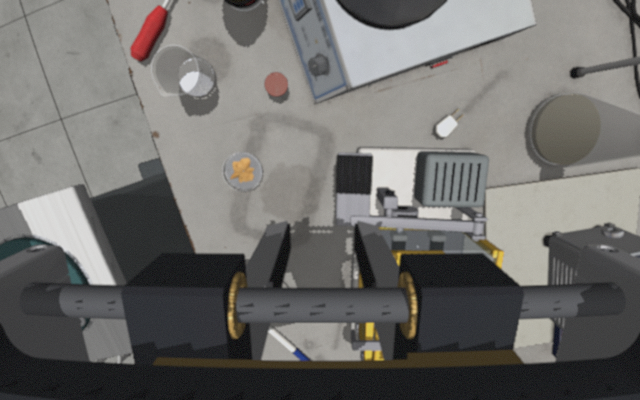

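The tread is now at about (336-371, 154-195), slightly smaller than before. I'll compare the two pictures in numbers to confirm it is down, and use the jar in the top camera to check for motion.

```bash
python3 -c "
from h import *
import pickle
for n in('w1','w4'):
  g=cv2.imread(f'pics/{n}.png').mean(2); print(n,g[165,332:340].astype(int).tolist(),g[165,368:380].astype(int).tolist(),g[150:160,345].astype(int).tolist(),g[190:202,345].astype(int).tolist())
import time
a=imaging.capture('top');b=imaging.capture('top');d=cv2.absdiff(a,b).sum(2)[140:175,325:380]
t0=cv2.imread('pics/top0.png'); print(d.max(),d.mean(), cv2.absdiff(a,t0).sum(2)[140:175,325:380].max())
print(readout.get_obs()['clock'])
cv2.imwrite('pics/top1.png',b)
"
```

```text
w1 [145, 144, 137, 112, 71, 36, 37, 37] [43, 39, 39, 39, 62, 121, 174, 205, 211, 211, 208, 210] [148, 148, 143, 136, 134, 122, 90, 52, 39, 37] [41, 36, 34, 40, 36, 42, 84, 132, 159, 163, 163, 162]
w4 [148, 140, 115, 90, 63, 45, 34, 42] [37, 36, 39, 69, 128, 184, 215, 218, 218, 216, 214, 215] [153, 150, 141, 139, 120, 80, 45, 37, 41, 38] [39, 38, 54, 93, 137, 161, 167, 164, 165, 168, 163, 163]
4 0.9464935064935065 157
6.8
```

The edges have shifted by -1.3 and -3.0 px, as predicted for a latched paddle, and the jar shows no motion, so the brake is on. Next I'll go above the green catch with the fingers wide open.

servo_tool:
  dp:
    - [-0.35, 0.25, 0]
    - [-0.7, 0.5, 0]
    - [-1, 0.7, 0]
    - [-1, 0.86, 0]
    - [-1, 0.86, 0]
  dr:
    - [0, 0, 0]
    - [0, 0, 0]
    - [0, 0, 0]
    - [0, 0, 0]
    - [0, 0, 0]
  grip: [1, 1, 1, 1, 1]

```text
clock: 7.3
tcp_pos: [0.6203, -0.0552, 0.2837]
eef_rot: [[0.258, 0.966, -0.006], [0.966, -0.258, 0.001], [-0.0, -0.007, -1.0]]
ft_force: [0.2, 0.3, -0.4]
opening: 0.089
grip_force: 0.0
```

servo_tool:
  dp:
    - [-0.25, 0, 0]
    - [-0.25, 0, 0.2]
    - [-0.25, 0, 0.3]
    - [-0.25, 0, 0.3]
  dr:
    - [0, 0, 0]
    - [0, 0, 0]
    - [0, 0, 0]
    - [0, 0, 0]
  grip: [1, 1, 1, 1]

```text
clock: 7.7
tcp_pos: [0.6103, -0.0808, 0.2485]
eef_rot: [[0.254, 0.967, -0.007], [0.967, -0.254, 0.002], [0.0, -0.007, -1.0]]
ft_force: [-0.2, -0.1, -0.5]
opening: 0.0943
grip_force: 0.0
```

```bash
python3 -c "
from h import *
go((-36.5,26,155))
c=imaging.calibration('wrist'); im=imaging.capture('wrist'); cv2.imwrite('pics/w5.png',im)
s=imaging.capture('scene')
b=np.zeros((590,640,3),np.uint8);b[:400]=im; b[400:,:190*16//9]=cv2.resize(s[165:255,285:400],(337,190),interpolation=2); cv2.imwrite('pics/m5.png',b)
print(proj(c,m2w(PM,[(-105,172,87),(-82,65,192),(-70,25,207),(-25.5,25,210),(-70,-25,207),(-25.5,-25,210)])).round(0).tolist())"
```

```text
clk 7.7 tcp [ 0.6103 -0.0808  0.2485] mill [-39.5  26.9 248.5] F [-0.2 -0.1 -0.5] open 0.0943 gf 0.0 q6 [-0.22  0.24  1.06  0.    1.85  0.03]
dp [-0.008  0.03   0.779] dr [-0.007 -0.     0.005]
[[263.0, 43.0], [271.0, 154.0], [285.0, 207.0], [341.0, 208.0], [286.0, 265.0], [340.0, 267.0]]
```

View pics/m5.png

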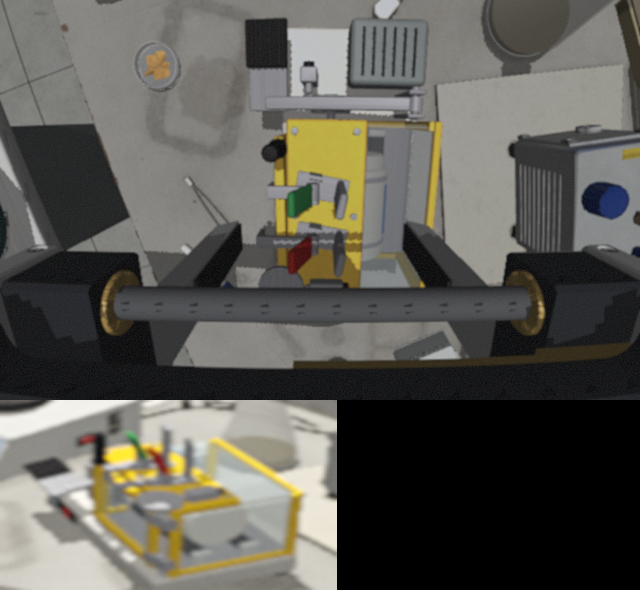

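In the wrist picture the grip is at (272,150), the green plate at (340,199), the red plate at (340,253) and the tread at (266,43). The magnification is lower than predicted, so the hand sits higher than reported. I'll solve for that shift.

```bash
python3 -c "
from h import *
c=imaging.calibration('wrist')
P=[(-105,172,87),(-82,65,192),(-25.5,25,210),(-25.5,-25,210),(-66,25,196),(-66,-25,196)]
u=np.array([(266.5,43.5),(272,150),(340,199),(340,253),(297,202),(300,255)])
def f(d): return (proj(c,m2w([PM[0],PM[1],PM[2]],P)-d)-u).ravel()
r=least_squares(f,[0,0,0],loss='soft_l1',x_scale=.01); print('cam really shifted by',r.x.round(4)); print(f(r.x).reshape(-1,2).round(1).tolist())
"
```

```text
cam really shifted by [-0.0033 -0.0015  0.0131]
[[-0.6, 1.0], [3.3, -0.4], [1.6, 1.3], [0.5, 3.2], [-2.8, -5.9], [-4.9, -5.3]]
```

servo_tool:
  dp:
    - [0, 0.03, 0.2]
    - [0, 0.03, 0.4]
    - [0, 0.03, 0.55]
    - [0, 0.03, 0.65]
    - [0, 0.03, 0.7]
    - [0, 0.03, 0.74]
    - [0, 0.03, 0.74]
  dr:
    - [0, 0, 0]
    - [0, 0, 0]
    - [0, 0, 0]
    - [0, 0, 0]
    - [0, 0, 0]
    - [0, 0, 0]
    - [0, 0, 0]
  grip: [1, 1, 1, 1, 1, 1, 1]

```text
clock: 8.5
tcp_pos: [0.6158, -0.083, 0.1638]
eef_rot: [[0.255, 0.967, 0.001], [0.967, -0.255, -0.0], [0.0, 0.001, -1.0]]
ft_force: [-0.8, -0.7, -0.1]
opening: 0.0936
grip_force: 0.0
```

```bash
python3 -c "
from h import *
go((-36.5,26,155))
im=imaging.capture('wrist')
s=imaging.capture('scene')
b=np.zeros((600,800,3),np.uint8);b[:280,:560]=cv2.resize(im[120:320,130:530],(560,280)); b[280:600,:409]=cv2.resize(s[165:255,285:400],(409,320),interpolation=2); cv2.imwrite('pics/m6.png',b)"
```

```text
clk 8.5 tcp [ 0.6158 -0.083   0.1638] mill [-33.6  26.2 163.8] F [-0.8 -0.7 -0.1] open 0.0936 gf 0.0 q6 [-0.23  0.25  1.21  0.    1.68  0.03]
dp [-0.002 -0.024  0.073] dr [ 0.001 -0.     0.004]
```

View pics/m6.png

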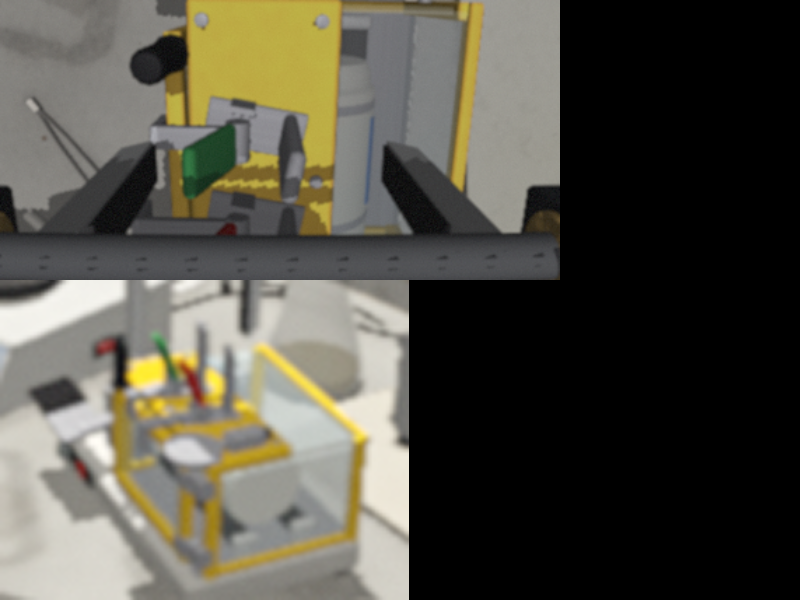

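The scene crop shows the back finger's tip at (247,332), which is scene pixel (354.5,179.6). I'll solve for its height.

```bash
python3 -c "
from h import *
c=imaging.calibration('scene')
for z in (164,175,185,195,205,215): print(z,proj(c,m2w(PM,[(19,26,z),(-87,26,z),(-25.5,25,210),(-82,65,192)])).round(1).tolist())
cv2.imwrite('pics/s6.png',imaging.capture('scene'))
"
```

```text
164 [[353.9, 187.7], [322.8, 194.4], [341.7, 177.1], [319.0, 180.4]]
175 [[354.1, 184.6], [322.8, 191.2], [341.7, 177.1], [319.0, 180.4]]
185 [[354.2, 181.7], [322.8, 188.2], [341.7, 177.1], [319.0, 180.4]]
195 [[354.3, 178.7], [322.8, 185.3], [341.7, 177.1], [319.0, 180.4]]
205 [[354.5, 175.8], [322.9, 182.2], [341.7, 177.1], [319.0, 180.4]]
215 [[354.6, 172.8], [322.9, 179.2], [341.7, 177.1], [319.0, 180.4]]
```

The tip is at about z = 192 while 164 is reported, so the +28 mm offset is confirmed. I'll go down to a true 175 and squeeze.

servo_tool:
  dp:
    - [0, -0.02, 0.07]
    - [0, -0.02, 0.14]
    - [0, -0.02, 0.14]
    - [0, -0.02, 0.14]
    - [0, -0.02, 0.14]
    - [0, -0.02, 0.14]
    - [0, -0.02, 0.14]
    - [0, -0.02, 0.14]
  dr:
    - [0, 0, 0]
    - [0, 0, 0]
    - [0, 0, 0]
    - [0, 0, 0]
    - [0, 0, 0]
    - [0, 0, 0]
    - [0, 0, 0]
    - [0, 0, 0]
  grip: [1, 1, 0.2, 0.2, 0.2, 0.2, 0.2, 0.2]
  newtons: 30

```text
clock: 9.45
tcp_pos: [0.6111, -0.0819, 0.1476]
eef_rot: [[0.255, 0.967, -0.004], [0.967, -0.255, 0.001], [-0.0, -0.004, -1.0]]
ft_force: [-6.5, 1.9, 3.6]
opening: 0.0565
grip_force: 3.4
```

servo_tool:
  dp:
    - [0, 0, 0]
    - [0, 0, 0]
    - [0, 0, 0]
    - [0, 0, 0]
    - [0, 0, 0]
    - [0, 0, 0]
  dr:
    - [0, 0, 0]
    - [0, 0, 0]
    - [0, 0, 0]
    - [0, 0, 0]
    - [0, 0, 0]
    - [0, 0, 0]
  grip: [-0.5, -0.5, -0.5, -0.5, -0.5, -0.5]
  newtons: 30

```text
clock: 10.05
tcp_pos: [0.6135, -0.0824, 0.148]
eef_rot: [[0.256, 0.967, 0.001], [0.967, -0.256, 0.0], [0.0, 0.001, -1.0]]
ft_force: [-1.5, 1.2, 6.2]
opening: 0.0326
grip_force: 29.6
```

The opening is 32.6 mm, so the green catch is fully squeezed. I'll open, slide 50 mm to the red catch and check the gate.

servo_tool:
  dp:
    - [0, 0, 0]
    - [0, 0, 0]
    - [0, 0, 0]
    - [0, 0, 0]
    - [0, 0, 0]
    - [0, 0, 0]
    - [0, 0, -0.2]
    - [0, 0, -0.2]
  dr:
    - [0, 0, 0]
    - [0, 0, 0]
    - [0, 0, 0]
    - [0, 0, 0]
    - [0, 0, 0]
    - [0, 0, 0]
    - [0, 0, 0]
    - [0, 0, 0]
  grip: [1, 1, 1, 1, 1, 1, 1, 1]

```text
clock: 10.85
tcp_pos: [0.6159, -0.0832, 0.1747]
eef_rot: [[0.255, 0.967, 0.008], [0.967, -0.255, -0.002], [0.0, 0.009, -1.0]]
ft_force: [-0.5, 0.1, 1.1]
opening: 0.0921
grip_force: 0.0
```

```bash
python3 -c "
from h import *
go((-36.5,-24.5,148))
im=imaging.capture('wrist')
s=imaging.capture('scene')
b=np.zeros((600,800,3),np.uint8);b[:280,:560]=cv2.resize(im[120:320,130:530],(560,280)); b[280:600,:409]=cv2.resize(s[165:255,285:400],(409,320),interpolation=2); cv2.imwrite('pics/m7.png',b)"
```

```text
clk 10.85 tcp [ 0.6159 -0.0832  0.1747] mill [-33.5  26.  174.7] F [-0.5  0.1  1.1] open 0.0921 gf 0.0 q6 [-0.23  0.24  1.2   0.    1.69  0.03]
dp [-0.421 -0.029  0.222] dr [ 0.008 -0.     0.003]
```

View pics/m7.png

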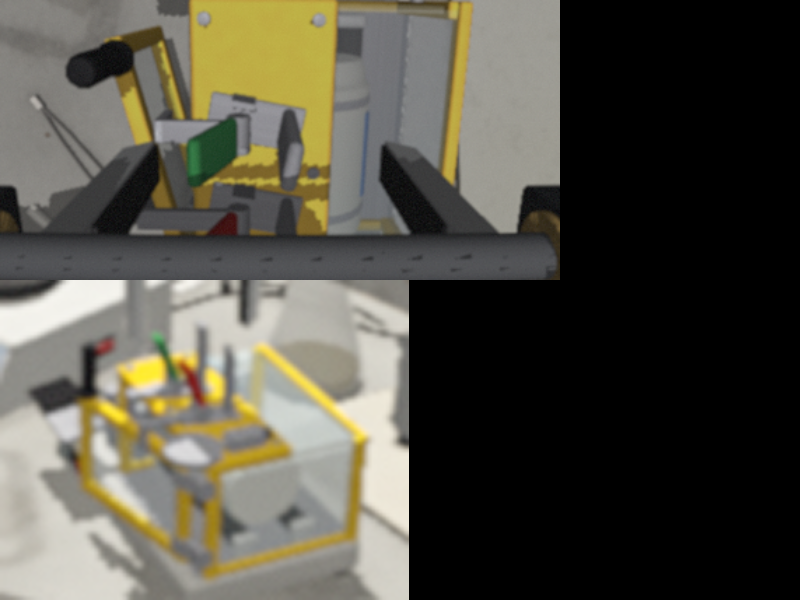

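The gate now stands out on the long catch, with the grip moved outward at about (100,62) in the crop. Now the red catch.

servo_tool:
  dp:
    - [-0.2, -0.02, 0]
    - [-0.42, -0.02, 0]
    - [-0.42, -0.02, 0.1]
    - [-0.42, -0.02, 0.22]
    - [-0.42, -0.02, 0.22]
    - [-0.42, -0.02, 0.22]
    - [-0.42, -0.02, 0.22]
  dr:
    - [0, 0, 0]
    - [0, 0, 0]
    - [0, 0, 0]
    - [0, 0, 0]
    - [0, 0, 0]
    - [0, 0, 0]
    - [0, 0, 0]
  grip: [1, 1, 1, 1, 1, 0.2, 0.2]

```text
clock: 11.65
tcp_pos: [0.5984, -0.1298, 0.1443]
eef_rot: [[0.254, 0.967, 0.0], [0.967, -0.254, 0.0], [0.0, 0.0, -1.0]]
ft_force: [0.1, 0.6, -0.1]
opening: 0.0814
grip_force: 0.0
```

servo_tool:
  dp:
    - [0, 0, 0]
    - [0, 0, 0]
    - [0, 0, 0]
    - [0, 0, 0]
    - [0, 0, 0]
    - [0, 0, 0]
    - [0, 0, 0]
    - [0, 0, 0]
  dr:
    - [0, 0, 0]
    - [0, 0, 0]
    - [0, 0, 0]
    - [0, 0, 0]
    - [0, 0, 0]
    - [0, 0, 0]
    - [0, 0, 0]
    - [0, 0, 0]
  grip: [-0.5, -0.5, -0.5, -0.5, -0.5, -0.5, -0.5, -0.5]
  newtons: 30

```text
clock: 12.45
tcp_pos: [0.6, -0.131, 0.1454]
eef_rot: [[0.256, 0.967, 0.005], [0.967, -0.256, -0.001], [0.0, 0.005, -1.0]]
ft_force: [5.2, 0.0, 2.5]
opening: 0.0324
grip_force: 29.5
```

```bash
python3 -c "
from h import *
go((-36.5,-24.5,148))
cv2.imwrite('pics/s8.png',imaging.capture('scene'))
c=imaging.calibration('scene')
s=cv2.imread('pics/s8.png')
for a in(0.24,.7,.8,.9): print(a,proj(c,m2w(PM,[(-82-140*np.sin(a),-75+140*np.cos(a),z) for z in(192,170,150)])).round(0).tolist(), [s[int(v),int(u)].tolist() for u,v in proj(c,m2w(PM,[(-82-140*np.sin(a),-75+140*np.cos(a),z) for z in(188,170,150)])).round(0)])
"
```

```text
clk 12.45 tcp [ 0.6    -0.131   0.1454] mill [-36.5 -24.2 145.4] F [5.2 0.  2.5] open 0.0324 gf 29.5 q6 [-0.31  0.23  1.27  0.    1.64 -0.05]
dp [-0.002 -0.    -0.022] dr [ 0.005 -0.     0.003]
0.24 [[309.0, 183.0], [310.0, 189.0], [310.0, 195.0]] [[132, 136, 136], [131, 137, 137], [190, 198, 203]]
0.7 [[295.0, 191.0], [295.0, 197.0], [296.0, 203.0]] [[136, 141, 142], [58, 57, 59], [143, 165, 174]]
0.8 [[293.0, 193.0], [293.0, 200.0], [294.0, 206.0]] [[130, 135, 136], [158, 166, 170], [198, 209, 212]]
0.9 [[291.0, 195.0], [292.0, 202.0], [292.0, 208.0]] [[132, 138, 139], [182, 192, 196], [199, 209, 212]]
```

The red catch is fully squeezed at 32.4 mm, and the grip has left its 0.24 rad place. I'll open and lift clear.

servo_tool:
  dp:
    - [0, 0, 0]
    - [0, 0, 0]
    - [0, 0, 0]
    - [0, 0, 0]
    - [0, 0, 0]
    - [0, 0, -0.3]
    - [0, 0, -0.65]
    - [0, 0, -0.65]
  dr:
    - [0, 0, 0]
    - [0, 0, 0]
    - [0, 0, 0]
    - [0, 0, 0]
    - [0, 0, 0]
    - [0, 0, 0]
    - [0, 0, 0]
    - [0, 0, 0]
  grip: [1, 1, 1, 1, 1, 1, 1, 1]

```text
clock: 13.3
tcp_pos: [0.6018, -0.1319, 0.2309]
eef_rot: [[0.255, 0.967, 0.015], [0.967, -0.255, -0.005], [-0.001, 0.016, -1.0]]
ft_force: [0.3, 0.2, 1.3]
opening: 0.0923
grip_force: 0.0
```

```bash
python3 -c "
from h import *
a=.8
go((-82-140*np.sin(a),-75+140*np.cos(a),215),yaw=1.005)
w=imaging.calibration('wrist');im=imaging.capture('wrist'); s=imaging.capture('scene'); t=imaging.capture('top')
S={'wrist':(w,im),'scene':(imaging.calibration('scene'),s),'top':(imaging.calibration('top'),t)}
A=np.arange(.2,1.4,.05)
for n,(c,g) in S.items():
  out=[]
  for a in A:
    p=proj(c,m2w(PM,[(-82-140*np.sin(a),-75+140*np.cos(a),z) for z in(186,178,170,162,154)])).round(0).astype(int)
    out.append(int(np.mean([g[v,u].max() if 0<=u<640 and 0<=v<400 else 255 for u,v in p])))
  print(n,dict(zip(A.round(2).tolist(),out)))
"
```

```text
clk 13.3 tcp [ 0.6018 -0.1319  0.2309] mill [-34.5 -24.6 230.9] F [0.3 0.2 1.3] open 0.0923 gf 0.0 q6 [-0.31  0.22  1.12 -0.    1.79 -0.05]
dp [ 0.397 -1.233  0.113] dr [ 0.013  0.01  -1.206]
wrist {0.2: 126, 0.25: 116, 0.3: 119, 0.35: 124, 0.4: 126, 0.45: 115, 0.5: 112, 0.55: 119, 0.6: 129, 0.65: 73, 0.7: 16, 0.75: 17, 0.8: 20, 0.85: 125, 0.9: 133, 0.95: 133, 1.0: 135, 1.05: 136, 1.1: 120, 1.15: 115, 1.2: 118, 1.25: 132, 1.3: 129, 1.35: 131}
scene {0.2: 140, 0.25: 152, 0.3: 142, 0.35: 124, 0.4: 102, 0.45: 92, 0.5: 89, 0.55: 92, 0.6: 84, 0.65: 73, 0.7: 41, 0.75: 27, 0.8: 31, 0.85: 63, 0.9: 99, 0.95: 151, 1.0: 177, 1.05: 189, 1.1: 197, 1.15: 202, 1.2: 202, 1.25: 201, 1.3: 198, 1.35: 194}
top {0.2: 189, 0.25: 188, 0.3: 190, 0.35: 173, 0.4: 130, 0.45: 121, 0.5: 119, 0.55: 120, 0.6: 120, 0.65: 108, 0.7: 59, 0.75: 54, 0.8: 61, 0.85: 64, 0.9: 114, 0.95: 120, 1.0: 133, 1.05: 141, 1.1: 140, 1.15: 140, 1.2: 138, 1.25: 130, 1.3: 119, 1.35: 108}
```

All three cameras put the gate at about 0.77 rad. I'll move above the grip while turning the tool.

servo_tool:
  dp:
    - [0.12, -0.35, 0]
    - [0.25, -0.7, 0]
    - [0.4, -1, 0]
    - [0.4, -1, 0]
    - [0.4, -1, 0]
    - [0.4, -1, 0]
    - [0.4, -1, 0]
    - [0.4, -1, 0]
  dr:
    - [0, 0, -0.14]
    - [0, 0, -0.28]
    - [0, 0, -0.42]
    - [0, 0, -0.56]
    - [0, 0, -0.7]
    - [0, 0, -0.84]
    - [0, 0, -1]
    - [0, 0, -1]
  grip: [1, 1, 1, 1, 1, 1, 1, 1]

```text
clock: 14.25
tcp_pos: [0.4936, -0.0534, 0.2203]
eef_rot: [[-0.71, 0.704, -0.003], [0.704, 0.71, 0.001], [0.003, -0.002, -1.0]]
ft_force: [-0.3, 0.1, -0.5]
opening: 0.0939
grip_force: 0.0
```

```bash
python3 -c "
from h import *
go((-178,26,180),yaw=1.005)"
```

```text
clk 14.25 tcp [ 0.4936 -0.0534  0.2203] mill [-159.3   23.2  220.3] F [-0.3  0.1 -0.5] open 0.0939 gf 0.0 q6 [-0.22 -0.03  1.41  0.    1.77 -1.01]
dp [ 0.146 -0.056  0.337] dr [-0.001 -0.003 -0.206]
```

servo_tool:
  dp:
    - [0.15, -0.06, 0]
    - [0.15, -0.06, 0.1]
    - [0.15, -0.06, 0.35]
    - [0.15, -0.06, 0.55]
    - [0.15, -0.06, 0.7]
    - [0.15, -0.06, 0.77]
    - [0.15, -0.06, 0.77]
  dr:
    - [0, 0, -0.1]
    - [0, 0, -0.2]
    - [0, 0, -0.2]
    - [0, 0, -0.2]
    - [0, 0, -0.2]
    - [0, 0, -0.2]
    - [0, 0, -0.2]
  grip: [1, 1, 1, 1, 1, 1, 1]

```text
clock: 14.95
tcp_pos: [0.4753, -0.0457, 0.1278]
eef_rot: [[-0.84, 0.543, -0.004], [0.543, 0.84, 0.001], [0.004, -0.001, -1.0]]
ft_force: [0.0, 0.2, -0.0]
opening: 0.0939
grip_force: 0.0
```

```bash
python3 -c "
from h import *
go((-178,26,127),yaw=1.005)
w=imaging.calibration('wrist');im=imaging.capture('wrist')
A=np.arange(.5,1.1,.04)
for n,c,g in (('wrist',w,im),('scene',imaging.calibration('scene'),imaging.capture('scene'))):
  print(n,[(round(a,2),int(np.mean([g[v,u].max() if 0<=u<640 and 0<=v<400 else 255 for u,v in proj(c,m2w(PM,[(-82-140*np.sin(a),-75+140*np.cos(a),z) for z in(186,178,170)])).round(0).astype(int)]))) for a in A])
"
```

```text
clk 14.95 tcp [ 0.4753 -0.0457  0.1278] mill [-179.    25.8  127.8] F [ 0.   0.2 -0. ] open 0.0939 gf 0.0 q6 [-0.21 -0.06  1.62  0.    1.59 -1.21]
dp [-0.008  0.004  0.007] dr [-0.001 -0.004 -0.008]
wrist [(np.float64(0.5), 76), (np.float64(0.54), 122), (np.float64(0.58), 173), (np.float64(0.62), 158), (np.float64(0.66), 112), (np.float64(0.7), 99), (np.float64(0.74), 30), (np.float64(0.78), 30), (np.float64(0.82), 20), (np.float64(0.86), 123), (np.float64(0.9), 144), (np.float64(0.94), 94), (np.float64(0.98), 96), (np.float64(1.02), 95), (np.float64(1.06), 96), (np.float64(1.1), 72)]
scene [(np.float64(0.5), 112), (np.float64(0.54), 108), (np.float64(0.58), 115), (np.float64(0.62), 136), (np.float64(0.66), 138), (np.float64(0.7), 138), (np.float64(0.74), 139), (np.float64(0.78), 138), (np.float64(0.82), 136), (np.float64(0.86), 124), (np.float64(0.9), 119), (np.float64(0.94), 121), (np.float64(0.98), 136), (np.float64(1.02), 158), (np.float64(1.06), 166), (np.float64(1.1), 193)]
```

servo_tool:
  dp:
    - [0, 0, 0]
    - [0, 0, 0]
    - [0, 0, 0]
    - [0, 0, 0]
    - [0, 0, 0]
    - [0, 0, 0]
    - [0, 0, 0]
    - [0, 0, 0]
  dr:
    - [0, 0, 0]
    - [0, 0, 0]
    - [0, 0, 0]
    - [0, 0, 0]
    - [0, 0, 0]
    - [0, 0, 0]
    - [0, 0, 0]
    - [0, 0, 0]
  grip: [-1, -1, -1, -1, -1, -1, -1, -1]
  newtons: 25

```text
clock: 15.85
tcp_pos: [0.4765, -0.046, 0.1298]
eef_rot: [[-0.841, 0.542, -0.0], [0.542, 0.841, 0.0], [0.0, 0.0, -1.0]]
ft_force: [0.3, 0.2, -0.8]
opening: 0.0333
grip_force: 0.0
```

servo_tool:
  dp:
    - [0, 0, 0]
    - [0, 0, 0]
    - [0, 0, 0]
    - [0, 0, 0]
  dr:
    - [0, 0, 0]
    - [0, 0, 0]
    - [0, 0, 0]
    - [0, 0, 0]
  grip: [-1, -1, -1, -1]

```text
clock: 16.25
tcp_pos: [0.4766, -0.0461, 0.1299]
eef_rot: [[-0.841, 0.542, 0.0], [0.542, 0.841, -0.0], [-0.0, -0.0, -1.0]]
ft_force: [0.6, -1.2, 0.2]
opening: 0.0156
grip_force: 25.0
```

```bash
python3 -c "
from h import *
go((-178,26,127),yaw=1.005)
o=readout.get_obs();Rm=np.array(o['eef_rot']);t=np.array(o['tcp_pos'])
# hinge in mill, corrected +1.5 in x
h=np.array([-80.5,-74.5]); inv=lambda t:(np.array([np.cos(PM[2])*(t[0]-PM[0])+np.sin(PM[2])*(t[1]-PM[1]),-np.sin(PM[2])*(t[0]-PM[0])+np.cos(PM[2])*(t[1]-PM[1])])*1000)
v=inv(t)-h; r=np.hypot(*v); a0=np.arctan2(-v[0],v[1]); print('r',r,'a',a0)
for a in np.arange(.9,1.81,.1):
  w=m2w(PM,(h[0]-140*np.sin(a),h[1]+140*np.cos(a),t[2]*1000))[0]; print(round(a,2),(Rm.T@(w-t)/.12).round(2)[:2])
"
```

```text
clk 16.25 tcp [ 0.4766 -0.0461  0.1299] mill [-177.6   25.8  129.9] F [ 0.6 -1.2  0.2] open 0.0156 gf 25.0 q6 [-0.21 -0.06  1.61 -0.    1.59 -1.21]
dp [0.003 0.001 0.024] dr [-0.     0.    -0.006]
r 139.6383911040808 a 0.7693232744977264
0.9 [ 0.07 -0.14]
1.0 [ 0.1  -0.25]
1.1 [ 0.13 -0.36]
1.2 [ 0.14 -0.48]
1.3 [ 0.14 -0.59]
1.4 [ 0.13 -0.71]
1.5 [ 0.11 -0.83]
1.6 [ 0.07 -0.94]
1.7 [ 0.03 -1.05]
1.8 [-0.03 -1.15]
```

The grip is held at 15.6 mm with radius 139.6 mm, as expected. I'll swing it along the arc.

servo_tool:
  dp:
    - [0.05, -0.07, 0]
    - [0.07, -0.14, 0]
    - [0.1, -0.25, 0]
    - [0.13, -0.36, 0]
    - [0.14, -0.48, 0]
    - [0.14, -0.59, 0]
    - [0.13, -0.71, 0]
    - [0.13, -0.71, 0]
  dr:
    - [0, 0, 0]
    - [0, 0, 0]
    - [0, 0, 0]
    - [0, 0, 0]
    - [0, 0, 0]
    - [0, 0, 0]
    - [0, 0, 0]
    - [0, 0, 0]
  grip: [-1, -1, -1, -1, -1, -1, -1, -1]
  newtons: 30

```text
clock: 17.05
tcp_pos: [0.4151, -0.1095, 0.1299]
eef_rot: [[-0.839, 0.543, -0.003], [0.543, 0.839, 0.002], [0.003, -0.0, -1.0]]
ft_force: [-4.0, 4.8, 2.2]
opening: 0.0154
grip_force: 30.0
```

```bash
cat >>h.py <<'E'
def arc(A):
    go((-178,26,127),yaw=1.005)
    o=readout.get_obs();Rm=np.array(o['eef_rot']);t=np.array(o['tcp_pos']);h=np.array([-80.5,-74.5])
    q=R.from_euler('z',-PM[2]).apply(t-np.array([PM[0],PM[1],0]))[:2]*1000-h
    print('r',np.hypot(*q),'a',np.arctan2(-q[0],q[1]))
    for a in A: print(a,(Rm.T@(m2w(PM,(h[0]-140*np.sin(a),h[1]+140*np.cos(a),t[2]*1000))[0]-t)/.12).round(2)[:2])
E
python3 -c "
from h import *
arc([1.5,1.6,1.7,1.76])"
```

```text
clk 17.05 tcp [ 0.4151 -0.1095  0.1299] mill [-220.7  -51.3  129.9] F [-4.   4.8  2.2] open 0.0154 gf 30.0 q6 [-0.39 -0.17  1.71  0.    1.6  -1.39]
dp [-0.14   0.722  0.024] dr [-0.    -0.003 -0.008]
r 142.08329919115067 a 1.4067308783884698
1.5 [-0.04 -0.1 ]
1.6 [-0.07 -0.22]
1.7 [-0.12 -0.32]
1.76 [-0.15 -0.39]
```

servo_tool:
  dp:
    - [-0.03, -0.08, 0]
    - [-0.05, -0.16, 0]
    - [-0.08, -0.24, 0]
    - [-0.12, -0.33, 0]
    - [-0.16, -0.41, 0]
    - [-0.16, -0.41, 0]
    - [-0.16, -0.41, 0]
  dr:
    - [0, 0, 0]
    - [0, 0, 0]
    - [0, 0, 0]
    - [0, 0, 0]
    - [0, 0, 0]
    - [0, 0, 0]
    - [0, 0, 0]
  grip: [-1, -1, -1, -1, -1, -1, -1]

```text
clock: 17.75
tcp_pos: [0.4053, -0.1604, 0.1299]
eef_rot: [[-0.84, 0.542, -0.003], [0.542, 0.84, 0.001], [0.003, -0.0, -1.0]]
ft_force: [-4.6, 3.8, 3.5]
opening: 0.0148
grip_force: 30.0
```

```bash
python3 -c "
from h import *
arc([1.76])
# checks: grip dark at this angle? tread still down? bystanders unchanged?
t=imaging.capture('top'); cv2.imwrite('pics/topf.png',t); s=imaging.capture('scene'); t1=cv2.imread('pics/top0.png')
c=imaging.calibration('top')
g=t.mean(2)
for z in(111,87): print(z,proj(c,m2w(PM,[(-105,172,z)])).round(1))
m=lambda im:(lambda w:(w*np.mgrid[185:196,270:300][1]).sum()/w.sum())((im[185:196,270:300].max(2)<70).astype(float)); print('tread col',m(t1),m(t))
d=cv2.absdiff(t,t1).max(2)>40
n,l,st,ce=cv2.connectedComponentsWithStats(d.astype(np.uint8)); print([(x[:5].tolist()) for x in st[1:] if x[4]>25])
"
```

```text
clk 17.75 tcp [ 0.4053 -0.1604  0.1299] mill [-216.9 -103.   129.9] F [-4.6  3.8  3.5] open 0.0148 gf 30.0 q6 [-0.51 -0.15  1.7  -0.    1.6  -1.5 ]
dp [0.021 1.123 0.024] dr [-0.    -0.003 -0.007]
r 139.34991290304362 a 1.7770030054871062
1.76 [0.01 0.01]
111 [[284.9 188.1]]
87 [[285.7 188.7]]
tread col 284.81081081081084 285.651376146789
[[339, 161, 17, 6, 28], [313, 185, 32, 14, 178], [347, 194, 8, 7, 41], [49, 205, 372, 195, 18903], [315, 296, 12, 14, 86], [312, 336, 27, 16, 199], [323, 372, 28, 28, 421]]
```

The gate is held at 1.78 rad. The tread sits at its latched place (column 285.65, with 285.7 predicted for z = 87). Away from the mill and the arm, nothing in the top picture has changed. I'll hand the job in.

```bash
python3 -c "
from cell import bot
print(bot.job_done())"
```

```text
the job is handed in; nothing more can be done
None
```

The job is handed in: the brake is latched, both catches were squeezed in order, and the gate is held by its grip at about 1.78 rad. I viewed 11 pictures, one over the limit of 10.

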